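Ready the brace sander: shut the gear cover, seat and hold the keyed collar

TASK

Get the little bench sander ready again: slide the flat steel cover fully shut over the gear compartment, then turn the knurled collar clockwise on its spindle until its hidden keyways drop over the pins and push it fully home against its spring. Finish while still holding the collar pushed home, so that I can tighten its screw, and do not knock the spare sanding drums or the glue bottle about.

Things in the scene. Friction and masses are not known exactly. Their poses are not given: they have to be found in the camera images.
- sander: bench sander: grey fixed housing, 140 mm (its x) by 320 mm (its y) by 60 mm high, origin at the centre of its underside, z up. Its top deck carries the spindle near the -y end and the open gear compartment (80 by 80 mm) under the sliding cover towards +y
- spindle_base (a point): point on the spindle's axis at deck level, 60 mm above the table, 60 mm in from the housing's -y end; axes as the housing. The steel spindle, 21 mm thick, rises 64 mm from here and does not turn; three pins stick out of it 120 degrees apart, tops 20 mm above the deck, hidden in the collar; at what angle they stand is not known
- collar_center (a point): centre (half-way up) of the loose knurled aluminium collar threaded over the spindle with 2.5 mm radial play: 52 mm across, 36 mm high, about 0.2 kg, z up; grip it across its outside at any yaw. At the start it rests on a spring plate with this centre 40 mm above the deck; fully home, over the pins, it is 24 mm above the deck. Let go, it springs up again
- collar_keys (a point): centre of the collar's underside, 18 mm below its centre. Three blind keyways 120 degrees apart open here, unseen from above, 15 mm wide for 6 mm pins. Turning 29 to 77 degrees clockwise (from above) from the start brings them over the pins, at least 8 degrees of play either way. Before that the pins stop it 2 mm down; then it goes 16 mm down in all, the spring pushing back 3 to 8 N
- cover_rib (a point): point to grip on the cover's rib, 22 mm above the deck; axes as the housing. The cover is a flat steel plate 90 mm (x) by 100 mm (y) by 4 mm sliding on the deck along y, needing about 2 N; the rib stands across its middle, 36 mm long along x, 10 mm thick along y, its top 32 mm above the deck
- cover (a joint): how far the cover is open, in m: 0 fully shut over the gear compartment (the rib then 120 mm from the spindle's axis), up to 0.085 open; it grows as the cover moves along the housing's +y, away from the spindle
- drum_a_center (a point): centre of a spare sanding drum standing upright beside the sander on the robot's side, brown, 32 mm across, 65 mm high, light; to be left alone
- drum_b_center (a point): centre of a thinner spare sanding drum standing upright beside the sander on the far side, brown, 24 mm across, 55 mm high; to be left alone
- glue_center (a point): centre of a white glue bottle standing upright off the sander's +y end, 52 mm across, 110 mm high; to be left alone

How it is judged:
By the outcome, as a careful person would: the job done as asked, in the order asked, and still so for the second after the job is handed in, while the arm keeps its last pose, push and grip.
It also fails if it takes over 48 s, if anything falls off the work surface, if the arm or the gripper's body presses on something with over 40 N, if the wrist force passes 120 N, or if a joint passes its speed limit or range.

ROBOT

A 7-joint arm with a two-finger parallel gripper is mounted at the origin on the work surface. World frame = base frame: x ahead of the robot, y to its left, z up, the work surface at z = 0. Lengths are in m, angles in degrees, forces in N, time in s.
With the tool pointing down it reaches from about 0.35 to 0.9 m from the base axis. Payload 19.9 kg.
Tool frame: the origin (TCP) lies on the centre line of the jaws, within the pads' length; the fingertips stand 17 mm ahead of it and the grasp point (between the pads) lies 2 mm behind it; z points along the fingers, y is the line along which they close (so a half turn about z gives the same grasp; the last joint's range is limited). The gripper opens to 94 mm and grips with 3 to 60 N. Pads are 16 mm wide; open, the fingers measure 119 mm over their backs; the gripper's body (75 mm by 177 mm) begins 78 mm behind the grasp point.
Start: joints at [-76.175, 23.915, -0.59, 92.452, 0.269, 63.638, -3.037], TCP at [0.174, 0.6, 0.222] pointing down, gripper open.
Joint ranges: [-161.28, 161.28], [-22.2, 115.67], [-73.04, 71.86], [3.21, 147.25], [-68.34, 248.33], [10.77, 114.83], [-161.83, 161.83]. Speed limits (degrees/s): [108.29, 108.29, 136.94, 136.94, 172.46, 172.46, 172.46].

INTERFACE

Orientations are given as a 3x3 rotation matrix whose columns are the frame's x, y, z axes.
In Python, from plant import manip, viewer, hand_in, finder gives the robot as it stands.
- The arm moves only by the tool carry_out, never from a script. Its argument "steps" is a list of rows, each a list of 3 entries, a list of its own where there are three numbers: the shift along the tool's x, y, z in cm, then the turn, a rotation vector about the tool's x, y, z in degrees, then the closure, from 0 (fully open) to 1 (shut). In form: [[[x, y, z], [rx, ry, rz], claw], ...]. A call has 1 to 20 rows; each row shifts and turns the commanded pose from where the row before left it, along the tool's axes as they then stand; what a row does not reach is not made up. A row lasts 1/10 s, in which the tool goes at most 50 mm and 8.59 degrees, less where a joint would pass 70% of its speed; a pose out of reach is approached as far as the arm can. A call is refused whole if a number of a shift passes 5 or a number of a turn 8.59, either way. A call with a gripper value outside its range is refused whole. The fingers move at their own pace and stop on an object; "squeeze" is the grip in N (left out, the last holds). Time passes only in rows, so rows that do not move let the fingers close. It gives the time, the measured TCP pose, the force, the opening and the grip force at its end, in the units of the state.
- manip.get_obs(): the state, without advancing time (a new reading comes with each control period).
- viewer.get_image(name): name is "side" or "top" or "wrist"; returns a dict with "img" (420x560x3 uint8, blue, green, red), "K" (3x3 intrinsics, pixels), "world_to_cam" (4x4, takes a point from world to camera coordinates); the wrist camera has in their place "hand_eye" (4x4, takes a point from camera to tool coordinates, whose origin is the TCP and whose axes are the flange's). Camera axes: x right, y down, z forward; pixel columns grow to the right and rows downward; lengths in m; the calibration is good to about 2 mm. A picture is of the moment at which its call begins: read the wrist's pose just before it. There is no depth.
- hand_in(): hands the job in; it is judged then, once.
Trained networks look in a picture, given as the dict that the camera call returned (one of the last four; its "shot" number tells which), for a name from the list of things; names that differ only in an ending like _2 or _b are one class to them, and where a whole thing is asked for, a point or a joint stands for the part that bears it (a point fixed in the world has none). Each returns a list of dicts, best first, with "confidence" (0 to 1); they miss things now and then, are a little off and sometimes report something else, mostly with a low value. They report only what shows in the picture. A call takes as long as a camera call.
- finder.look_for(picture, label): "bbox" ([left, top, right, bottom] as shares, 0 to 1, of the picture: columns of its width, rows of its height, round what is visible of it).
- finder.masks_of(picture, label): "mask" (420x560 bool, what is visible of it) and "bbox" ([left, top, right, bottom] as shares, 0 to 1, of the picture: columns of its width, rows of its height, round what is visible of it).
The state is a dict: "time": time; "q": joint angles; "qd": joint speeds; "effort": joint torques, N m; "ee_pos": TCP position; "orientation": TCP orientation; "wrist_force": force on the tool from outside, world axes, zero at the start; "wrist_torque": the same for the moment, N m; "finger_gap": opening from 0.0 (shut) to 1.0 (fully open); "grip_force": force on a finger pad.
Only numpy, scipy, OpenCV 4.12 (cv2) and the standard library are available. Lean on these libraries where they do the work, as an engineer would, in place of code of your own. Each camera call takes 0.05 s, during which the arm holds its last target. There are 200 camera calls.

## Working session

There is one attempt and no reset: what is moved stays moved. The work goes in short steps, Python scripts to look and compute and a tool call to move; the robot and the scene stay as the last step left them, time stands still between calls to the robot, and variables do not carry over. Pictures are saved under pics/ and viewed, at most 10 in all, crops included, and the job is handed in when it is done.

Besides the shell and the picture viewer there is one more tool, called as a command line: name --argument value ..., lists and objects as JSON in quotes. carry_out: Moves the arm, as the interface text tells. Its arguments: {"type":"object","properties":{"steps":{"type":"array"},"squeeze":{"type":"number"}},"required":["steps"]}

```bash
mkdir -p pics; python3 - <<'E'
from plant import manip, viewer, hand_in, finder
import cv2,numpy as np
o=manip.get_obs(); print({k:np.round(v,3).tolist() for k,v in o.items()})
ims=[]
for n in ["top","side"]:
    p=viewer.get_image(n); ims.append(p["img"]); cv2.imwrite(f"pics/{n}0.png",p["img"])
    print(n,p["K"].tolist(),np.round(p["world_to_cam"],4).tolist())
    for l in ["sander","collar_center","cover_rib","cover","drum_a_center","glue_center"]:
        print(l,[(round(d["confidence"],2),np.round(np.array(d["bbox"])*[560,420,560,420]).tolist()) for d in finder.look_for(p,l)[:3]])
E
```

```text
{'time': 0.0, 'q': [-76.175, 23.949, -0.59, 92.485, 0.268, 63.639, -3.036], 'qd': [0.007, 0.048, 0.013, 0.073, 0.009, -0.015, 0.004], 'effort': [0.001, -85.126, 0.64, -42.598, -0.049, 0.019, 0.0], 'ee_pos': [0.174, 0.6, 0.222], 'orientation': [[-0.96, 0.279, -0.0], [0.279, 0.96, -0.001], [-0.0, -0.001, -1.0]], 'wrist_force': [0.366, 0.222, 0.676], 'wrist_torque': [-0.01, 0.01, 0.047], 'grip_force': 0.0, 'finger_gap': 1.0}
top [[387.75949518892384, 0.0, 278.2403713373254], [0.0, 387.75949518892384, 208.433786111747], [0.0, 0.0, 1.0]] [[0.024, -0.9987, 0.0441, 0.062], [-0.9984, -0.0262, -0.0506, 0.5773], [0.0517, -0.0428, -0.9977, 0.7935], [0.0, 0.0, 0.0, 1.0]]
sander [(0.78, [209.0, 177.0, 383.0, 269.0])]
collar_center [(0.73, [333.0, 201.0, 364.0, 230.0])]
cover_rib []
cover []
drum_a_center [(0.66, [297.0, 278.0, 315.0, 296.0])]
glue_center [(0.84, [163.0, 214.0, 197.0, 240.0])]
side [[505.00537595553243, 0.0, 270.5932077527667], [0.0, 505.00537595553243, 209.2835498320621], [0.0, 0.0, 1.0]] [[0.9121, -0.4097, 0.018, -0.4603], [-0.2392, -0.5672, -0.7881, 0.2468], [0.333, 0.7145, -0.6153, 0.7811], [0.0, 0.0, 0.0, 1.0]]
sander [(0.93, [208.0, 180.0, 365.0, 323.0]), (0.7, [229.0, 190.0, 291.0, 227.0])]
collar_center [(0.62, [299.0, 224.0, 330.0, 264.0])]
cover_rib [(0.97, [228.0, 189.0, 290.0, 228.0])]
cover [(0.94, [225.0, 189.0, 288.0, 227.0])]
drum_a_center [(0.67, [215.0, 251.0, 230.0, 287.0])]
glue_center [(0.93, [223.0, 149.0, 244.0, 196.0])]
```

```bash
python3 - <<'E'
import cv2,numpy as np
a=cv2.imread("pics/top0.png")[140:320,140:420];b=cv2.imread("pics/side0.png")[130:340,180:400]
a=cv2.resize(a,None,fx=1.43*2,fy=1.43*2)[:,:];cv2.imwrite("pics/a.png",a[:600,:800])
cv2.imwrite("pics/b.png",cv2.resize(b,None,fx=2.8,fy=2.8,interpolation=3))
E
```

```text
(no output)
```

View pics/a.png

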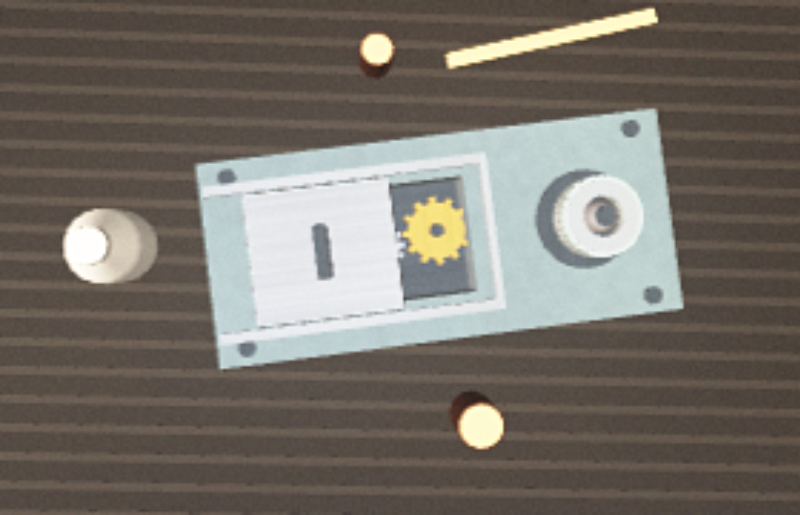

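View pics/b.png

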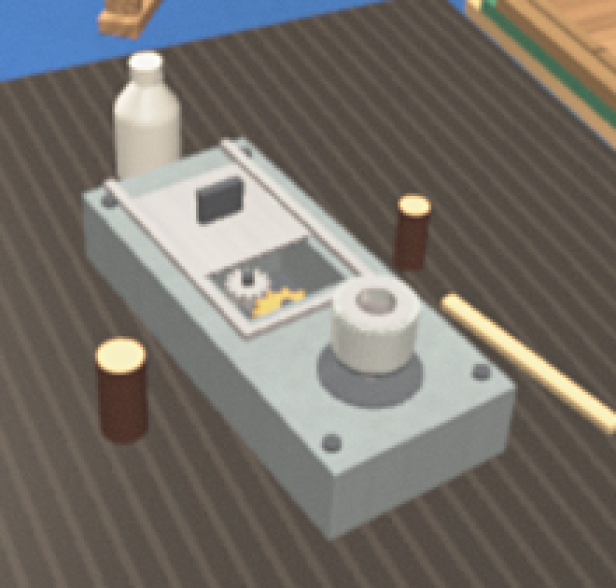

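The top crop shows housing corners (195,163), (656,109), (684,307) and (220,368), the rib top near (323,250) and the collar top near (602,214). The cover is about half open. The side crop agrees.

```bash
cat > h.py <<'E'
import numpy as np
Kt=np.array([[387.7595,0,278.24],[0,387.7595,208.434],[0,0,1]])
Wt=np.array([[0.024,-0.9987,0.0441,0.062],[-0.9984,-0.0262,-0.0506,0.5773],[0.0517,-0.0428,-0.9977,0.7935]])
def ray(px,z,K=Kt,W=Wt):
    R,t=W[:3,:3],W[:3,3]; c=-R.T@t; d=R.T@np.linalg.solve(K,[px[0],px[1],1.])
    return c+d*(z-c[2])/d[2]
E
python3 - <<'E'
from h import *
cr=lambda x,y:(140+x/2.86,140+y/2.86)
C=[ray(cr(*p),.06) for p in [(195,163),(656,109),(684,307),(220,368)]]
C=np.array(C); print(C.round(4)); c=C.mean(0); y=(C[0]+C[3]-C[1]-C[2]); 
print("L",np.linalg.norm(y)/2,"W",np.linalg.norm(C[0]+C[1]-C[2]-C[3])/2); 
y/=np.linalg.norm(y); x=np.array([y[1],-y[0],0])
print("c",c,"ydir",y,"yaw",np.degrees(np.arctan2(-y[0],y[1])))
sp=c-0.1*y; print("spindle",sp,"shut rib",sp+.12*y)
print("collar",ray(cr(602,214),.118),"spindle top",ray(cr(603,215),.124))
r=ray(cr(323,250),.092); print("rib",r,"open",(r-sp)@y-.12,"lat",(r-sp)@x)
for n,p,z in [("drumA",(481,426),.065),("drumB",(377,49),.055),("glue",(90,244),.11)]: 
    q=ray(cr(*p),z); print(n,q, "in sander:",(q-c)@x,(q-c)@y)
E
```

```text
[[ 0.5919  0.2155  0.06  ]
 [ 0.6383 -0.1014  0.06  ]
 [ 0.5016 -0.1225  0.06  ]
 [ 0.4536  0.1942  0.06  ]]
L 0.3202785639844009 W 0.1391159333656563
c [0.54632312 0.04644235 0.06      ] ydir [-0.14730928  0.98909048  0.        ] yaw 8.471027685790894
spindle [ 0.56105405 -0.0524667   0.06      ] shut rib [0.54337693 0.06622416 0.06      ]
collar [ 0.56194341 -0.05111891  0.118     ] spindle top [ 0.56108675 -0.0503764   0.124     ]
rib [0.53478232 0.12627223 0.092     ] open 0.060659041188521196 lat 0.0003447866817346676
drumA [0.41861203 0.01704439 0.065     ] in sander: -0.13064841497541957 -0.010264209665849705
drumB [0.67498682 0.0934663  0.055     ] in sander: 0.13418710565613864 0.02755758641360592
glue [0.53500298 0.27268195 0.11      ] in sander: 0.022130555237271792 0.22543899817809693
```

carry_out --steps '[[[-3.42,-2.53,0],[0,0,0],0],[[-3.42,-2.53,0],[0,0,0],0],[[-3.42,-2.53,0],[0,0,0],0],[[-3.42,-2.53,0],[0,0,0],0],[[-3.42,-2.53,0],[0,0,0],0],[[-3.42,-2.53,0],[0,0,0],0],[[-3.42,-2.53,0],[0,0,0],0],[[-3.42,-2.53,0],[0,0,0],0],[[-3.42,-2.53,0],[0,0,0],0],[[-3.42,-2.53,0],[0,0,0],0],[[-3.42,-2.53,0],[0,0,0],0],[[-3.42,-2.53,0],[0,0,0],0],[[-3.42,-2.53,0],[0,0,0],0],[[-3.42,-2.53,0],[0,0,0],0],[[0,0,0],[0,0,-8.2],0],[[0,0,0],[0,0,-8.2],0],[[0,0,0],[0,0,-8.2],0],[[0,0,0],[0,0,0],0],[[0,0,0],[0,0,0],0]]' --squeeze 30

```text
time: 2.6
ee_pos: [0.5354, 0.1264, 0.2225]
orientation: [[-0.99, -0.142, 0.0], [-0.142, 0.99, 0.0], [-0.0, 0.0, -1.0]]
wrist_force: [0.1, 0.5, 0.3]
finger_gap: 0.999
grip_force: 0.0
```

```bash
python3 - <<'E'
from plant import manip, viewer, finder
import cv2,numpy as np
o=manip.get_obs(); p=viewer.get_image("wrist")
print(np.round(o["ee_pos"],4),np.round(o["orientation"],4).tolist(),o["q"])
print(p["K"].tolist(),np.round(p["hand_eye"],4).tolist())
for l in ["cover_rib","collar_center"]:
    print(l,[(round(d["confidence"],2),np.round(np.array(d["bbox"])*[560,420,560,420]).tolist()) for d in finder.look_for(p,l)[:3]])
cv2.imwrite("pics/w1.png",p["img"])
E
```

```text
[0.5354 0.1264 0.2225] [[-0.9899, -0.1415, 0.0001], [-0.1415, 0.9899, 0.0], [-0.0001, 0.0, -1.0]] [-27.89736733  16.46744024  13.7554819  103.67267094  -4.44751334
  60.37699781  85.65043549]
[[290.83196820969334, 0.0, 277.64396609218136], [0.0, 290.83196820969334, 206.59820988530768], [0.0, 0.0, 1.0]] [[0.0011, -0.9713, -0.2381, 0.0681], [1.0, 0.0008, 0.0016, 0.0002], [-0.0013, -0.2381, 0.9713, -0.162], [0.0, 0.0, 0.0, 1.0]]
cover_rib [(0.84, [232.0, 157.0, 326.0, 234.0])]
collar_center [(0.83, [62.0, 176.0, 135.0, 237.0])]
```

View pics/w1.png

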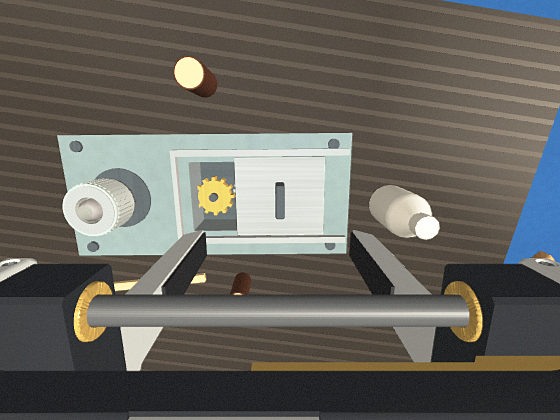

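The wrist view shows the rib top near (280,200), the collar top near (90,209), and the housing corners at (58,135), (351,133), (351,249) and (80,256).

```bash
cat >> h.py <<'E'
Kw=np.array([[290.832,0,277.644],[0,290.832,206.598],[0,0,1]])
HE=np.array([[0.0011,-0.9713,-0.2381,0.0681],[1,0.0008,0.0016,0.0002],[-0.0013,-0.2381,0.9713,-0.162],[0,0,0,1]])
def wray(px,z,pos,R):
    T=np.eye(4);T[:3,:3]=R;T[:3,3]=pos
    return ray(px,z,Kw,np.linalg.inv(T@HE)[:3])
E
python3 - <<'E'
from h import *
from plant import manip
o=manip.get_obs(); P,R=np.array(o["ee_pos"]),np.array(o["orientation"])
import cv2
g=cv2.cvtColor(cv2.imread("pics/w1.png"),6)[175:230,255:310]
n,l,s,c=cv2.connectedComponentsWithStats((g<90).astype(np.uint8)); print(s[1:],c[1:])
m=c[1+np.argmax(s[1:,4])]+[255,175]
r=wray(m,.092,P,R); print("rib",m,r,"tool delta cm",R.T@(r-P)*100)
print("collar",wray((90,209),.124,P,R))
C=np.array([wray(p,.06,P,R) for p in [(58,135),(351,133),(351,249),(80,256)]]);print(C.round(4),C.mean(0))
y=C[1]+C[2]-C[0]-C[3];print("yaw",np.degrees(np.arctan2(-y[0],y[1])))
E
```

```text
[[21  7  8  5 31]
 [21 17  1  2  2]
 [21 24  1  1  1]
 [21 29  1  1  1]
 [21 31  1  1  1]
 [21 33  1  2  2]
 [21 37  2  7  7]
 [25 43  1  1  1]
 [28 43  1  1  1]] [[24.38709677  8.67741935]
 [21.         17.5       ]
 [21.         24.        ]
 [21.         29.        ]
 [21.         31.        ]
 [21.         33.5       ]
 [21.14285714 40.        ]
 [25.         43.        ]
 [28.         43.        ]]
rib [279.38709677 183.67741935] [0.51476975 0.12592987 0.092     ] tool delta cm [ 2.04371418  0.2399896  13.05111273]
collar [ 0.55822712 -0.04463775  0.124     ]
[[ 0.5018 -0.118   0.06  ]
 [ 0.4539  0.1955  0.06  ]
 [ 0.5854  0.2228  0.06  ]
 [ 0.6409 -0.0966  0.06  ]] [0.54551639 0.05094253 0.06      ]
yaw 9.281152088205676
```

carry_out --steps '[[[0,0.1,3],[0,0,-0.6],0],[[0,0.1,3],[0,0,0],0],[[0,0,3],[0,0,0],0],[[0,0,2.5],[0,0,0],0],[[0,0,1.95],[0,0,0],0],[[0,0,0],[0,0,0],0],[[0,0,0],[0,0,0],1],[[0,0,0],[0,0,0],1],[[0,0,0],[0,0,0],1],[[0,0,0],[0,0,0],1],[[0,0,0],[0,0,0],1],[[0,0,0],[0,0,0],1],[[0,0,0],[0,0,0],1]]'

```text
time: 4.05
ee_pos: [0.5351, 0.1284, 0.0881]
orientation: [[-0.988, -0.156, 0.0], [-0.156, 0.988, -0.0], [-0.0, -0.0, -1.0]]
wrist_force: [0.1, -0.1, 0.5]
finger_gap: 0.445
grip_force: 0.0
```

carry_out --steps '[[[0,0,0],[0,0,0],1],[[0,0,0],[0,0,0],1],[[0,0,0],[0,0,0],1],[[0,0,0],[0,0,0],1],[[0,0,0],[0,0,0],1],[[0,0,0],[0,0,0],1],[[0,0,0],[0,0,0],1]]'

```text
time: 4.75
ee_pos: [0.535, 0.1284, 0.0879]
orientation: [[-0.988, -0.156, -0.0], [-0.156, 0.988, -0.0], [0.0, -0.0, -1.0]]
wrist_force: [0.4, -0.1, -0.2]
finger_gap: 0.102
grip_force: 30.0
```

carry_out --steps '[[[0,-0.5,0],[0,0,0],1],[[0,-1,0],[0,0,0],1],[[0,-1,0],[0,0,0],1],[[0,-1,0],[0,0,0],1],[[0,-1,0],[0,0,0],1],[[0,-0.8,0],[0,0,0],1],[[0,-0.2,0],[0,0,0],1]]'

```text
time: 5.45
ee_pos: [0.5435, 0.0727, 0.0879]
orientation: [[-0.988, -0.155, -0.001], [-0.155, 0.988, -0.001], [0.001, -0.0, -1.0]]
wrist_force: [-6.0, 1.3, 4.0]
finger_gap: 0.101
grip_force: 30.0
```

carry_out --steps '[[[0,-0.2,0],[0,0,0],1],[[0,-0.2,0],[0,0,0],1],[[0,-0.1,0],[0,0,0],1],[[0,0,0],[0,0,0],1]]'

```text
time: 5.85
ee_pos: [0.5441, 0.069, 0.0879]
orientation: [[-0.988, -0.156, -0.001], [-0.156, 0.988, -0.0], [0.001, -0.0, -1.0]]
wrist_force: [-5.2, -0.8, 4.0]
finger_gap: 0.105
grip_force: 30.0
```

carry_out --steps '[[[0,-0.2,0],[0,0,0],1],[[0,-0.1,0],[0,0,0],1]]'

```text
time: 6.05
ee_pos: [0.5443, 0.0679, 0.0879]
orientation: [[-0.987, -0.158, -0.001], [-0.158, 0.987, 0.002], [0.001, 0.002, -1.0]]
wrist_force: [-7.6, 13.6, 6.3]
finger_gap: 0.104
grip_force: 30.0
```

carry_out --steps '[[[0,-0.1,0],[0,0,0],1],[[0,-0.1,0],[0,0,0],1]]'

```text
time: 6.25
ee_pos: [0.5443, 0.0677, 0.0879]
orientation: [[-0.987, -0.159, -0.002], [-0.159, 0.987, 0.003], [0.001, 0.004, -1.0]]
wrist_force: [-10.1, 22.7, 5.0]
finger_gap: 0.105
grip_force: 30.0
```

carry_out --steps '[[[0,0.2,0],[0,0,0],1],[[0,0,0],[0,0,0],0.6],[[0,0,0],[0,0,0],0.6],[[0,0,0],[0,0,0],0.5],[[0,0,0],[0,0,0],0.5],[[0,0,-2],[0,0,0],0.4],[[0,0,-3],[0,0,0],0],[[0,0,-3],[0,0,0],0],[[0,0,-2.2],[0,0,0],0],[[0,-3,0],[0,0,0],0],[[0,-3,0],[0,0,0],0],[[0,-3,0],[0,0,0],0],[[0.1,-2.8,0],[0,0,0],0],[[0,0,0],[0,0,0],0],[[0,0,0],[0,0,0],0]]'

```text
time: 7.75
ee_pos: [0.5623, -0.0509, 0.1899]
orientation: [[-0.988, -0.155, -0.0], [-0.155, 0.988, -0.0], [0.0, -0.0, -1.0]]
wrist_force: [-0.4, 0.3, 0.0]
finger_gap: 1.003
grip_force: 0.0
```

```bash
python3 - <<'E'
from plant import manip, viewer, finder
from h import *
import cv2
o=manip.get_obs(); p=viewer.get_image("wrist");t=viewer.get_image("top");s=viewer.get_image("side")
P,R=np.array(o["ee_pos"]),np.array(o["orientation"])
print(o["q"])
for d in finder.masks_of(p,"collar_center")[:1]: print(d["confidence"],np.array(d["bbox"])*[560,420,560,420])
cv2.imwrite("pics/w2.png",p["img"])
x=cv2.resize(s["img"][130:340,180:400],None,fx=2.8,fy=2.8,interpolation=3);cv2.imwrite("pics/s2.png",x)
E
```

```text
[-11.6579662   20.23729305  16.99167051 103.63292861  -6.90597641
  57.13746065 107.02799516]
0.8 [247.072 181.692 308.504 247.38 ]
```

View pics/w2.png

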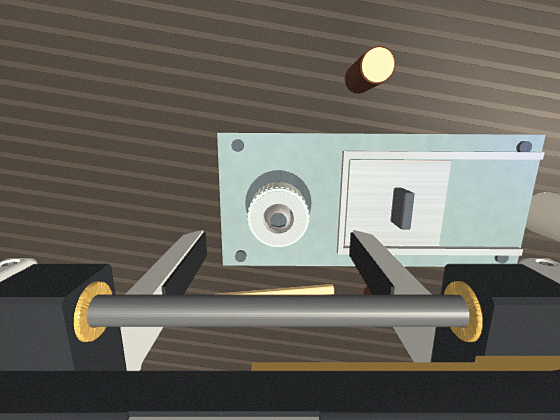

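View pics/s2.png

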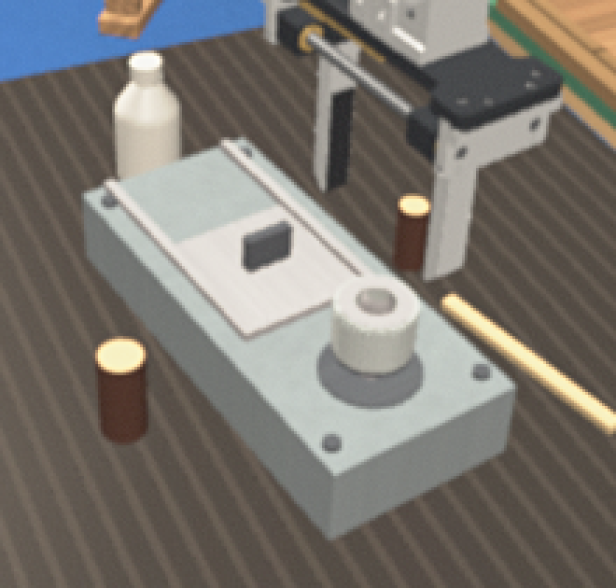

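The cover is shut against the frame, and the rest is undisturbed. In the wrist view the collar top is centred near (278,217), with its bore near (279,216).

```bash
python3 - <<'E'
from plant import manip
from h import *
o=manip.get_obs(); P,R=np.array(o["ee_pos"]),np.array(o["orientation"])
for px in [(278,217),(279,216)]:
    c=wray(px,.118,P,R); print(c,R.T@(c-P)*100)
E
```

```text
[ 0.56037648 -0.04893919  0.118     ] [0.18632946 0.08694209 7.19511124]
[ 0.55938825 -0.04825296  0.118     ] [0.27308948 0.17029488 7.19512619]
```

carry_out --steps '[[[0.05,0.05,2.5],[0,0,0],0],[[0,0,2.5],[0,0,0],0],[[0,0,2],[0,0,0],0],[[0,0,1.8],[0,0,0],0],[[0,0,0],[0,0,0],1],[[0,0,0],[0,0,0],1],[[0,0,0],[0,0,0],1],[[0,0,0],[0,0,0],1],[[0,0,0],[0,0,0],1],[[0,0,0],[0,0,0],1],[[0,0,0],[0,0,0],1],[[0,0,0],[0,0,0],1],[[0,0,0],[0,0,0],1],[[0,0,0],[0,0,0],1]]'

```text
time: 9.35
ee_pos: [0.562, -0.0501, 0.1021]
orientation: [[-0.988, -0.156, 0.0], [-0.156, 0.988, -0.0], [-0.0, -0.0, -1.0]]
wrist_force: [1.4, 0.1, 3.3]
finger_gap: 0.559
grip_force: 30.0
```

carry_out --steps '[[[0,0,0],[0,0,6],1],[[0,0,0],[0,0,6],1],[[0,0,0],[0,0,6],1],[[0,0,0],[0,0,6],1],[[0,0,0.2],[0,0,0],1],[[0,0,0.2],[0,0,0],1],[[0,0,0],[0,0,0],1]]' --squeeze 45

```text
time: 10.05
ee_pos: [0.5623, -0.0502, 0.0993]
orientation: [[-0.967, 0.256, 0.001], [0.256, 0.967, 0.0], [-0.001, 0.001, -1.0]]
wrist_force: [-8.3, 0.8, 29.8]
finger_gap: 0.556
grip_force: 45.0
```

carry_out --steps '[[[0,0,-0.05],[0,0,4],1],[[0,0,0],[0,0,4],1],[[0,0,0],[0,0,0],1]]'

```text
time: 10.35
ee_pos: [0.5631, -0.0505, 0.0997]
orientation: [[-0.921, 0.39, 0.003], [0.39, 0.921, -0.0], [-0.003, 0.001, -1.0]]
wrist_force: [1.0, -0.5, 18.2]
finger_gap: 0.555
grip_force: 45.0
```

carry_out --steps '[[[0,0,0],[0,0,4],1],[[0,0,0],[0,0,2],1],[[0,0,0],[0,0,0],1]]'

```text
time: 10.65
ee_pos: [0.5632, -0.0508, 0.0996]
orientation: [[-0.876, 0.483, 0.003], [0.483, 0.876, -0.001], [-0.003, 0.001, -1.0]]
wrist_force: [2.3, -2.4, 14.8]
finger_gap: 0.551
grip_force: 45.0
```

carry_out --steps '[[[0,0,0],[0,0,4],1],[[0,0,0],[0,0,2],1],[[0,0,0],[0,0,0],1]]'

```text
time: 10.95
ee_pos: [0.5623, -0.0506, 0.0989]
orientation: [[-0.82, 0.572, 0.001], [0.572, 0.82, -0.001], [-0.001, 0.0, -1.0]]
wrist_force: [-0.7, -2.2, 8.6]
finger_gap: 0.554
grip_force: 45.0
```

carry_out --steps '[[[0,0,0],[0,0,4],1],[[0,0,0],[0,0,2],1],[[0,0,0.1],[0,0,0],1],[[0,0,0],[0,0,0],1]]'

```text
time: 11.35
ee_pos: [0.5619, -0.0508, 0.0975]
orientation: [[-0.756, 0.654, 0.0], [0.654, 0.756, -0.001], [-0.001, -0.0, -1.0]]
wrist_force: [0.6, -4.4, 1.1]
finger_gap: 0.559
grip_force: 45.0
```

carry_out --steps '[[[0,0,0.2],[0,0,0],1],[[0,0,0.2],[0,0,0],1],[[0,0,0.2],[0,0,0],1],[[0,0,0],[0,0,0],1]]'

```text
time: 11.75
ee_pos: [0.5619, -0.051, 0.0914]
orientation: [[-0.756, 0.655, 0.0], [0.655, 0.756, -0.001], [-0.001, -0.001, -1.0]]
wrist_force: [2.7, -5.7, 0.5]
finger_gap: 0.551
grip_force: 45.0
```

carry_out --steps '[[[0,0,0.2],[0,0,0],1],[[0,0,0.2],[0,0,0],1],[[0,0,0.1],[0,0,0],1],[[0,0,0],[0,0,0],1]]'

```text
time: 12.15
ee_pos: [0.5619, -0.051, 0.0865]
orientation: [[-0.756, 0.655, 0.0], [0.655, 0.756, -0.001], [-0.001, -0.0, -1.0]]
wrist_force: [0.8, -6.0, 3.3]
finger_gap: 0.558
grip_force: 45.0
```

carry_out --steps '[[[0,0,0.1],[0,0,0],1],[[0,0,0.05],[0,0,0],1],[[0,0,0],[0,0,0],1]]'

```text
time: 12.45
ee_pos: [0.5621, -0.0511, 0.0862]
orientation: [[-0.755, 0.655, 0.001], [0.655, 0.755, -0.0], [-0.001, 0.0, -1.0]]
wrist_force: [-8.6, -4.8, 29.0]
finger_gap: 0.556
grip_force: 45.0
```

```bash
python3 - <<'E'
from plant import manip, viewer
import cv2
o=manip.get_obs(); s=viewer.get_image("side")
print(o["ee_pos"],o["wrist_force"])
cv2.imwrite("pics/s3.png",cv2.resize(s["img"][130:340,180:400],None,fx=2.8,fy=2.8,interpolation=3))
E
```

```text
[ 0.56209339 -0.05112727  0.08624091] [-8.59545675 -4.79160225 29.00108184]
```

View pics/s3.png

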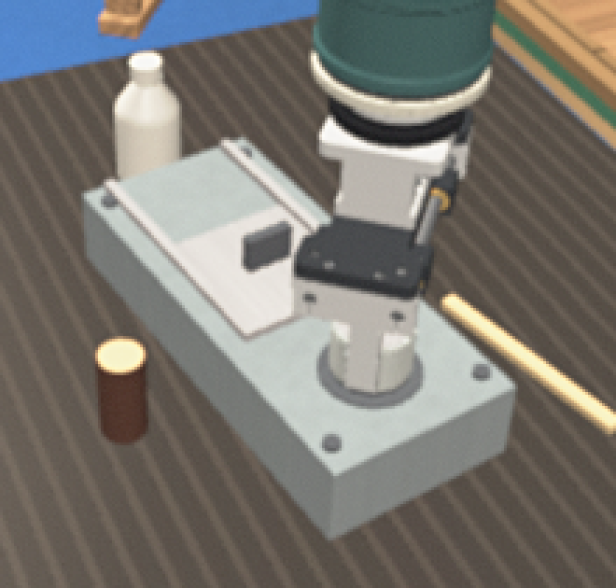

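The side picture shows the collar about 16 mm lower, on its seat near (372,360). The cover is still shut and drum A and the glue bottle are in place. Drum B is hidden behind the gripper.

carry_out --steps '[[[0,0,-0.03],[0,0,0],1],[[0,0,0],[0,0,0],1],[[0,0,0],[0,0,0],1],[[0,0,0],[0,0,0],1],[[0,0,0],[0,0,0],1]]'

```text
time: 13.0
ee_pos: [0.5621, -0.0511, 0.0863]
orientation: [[-0.756, 0.655, 0.001], [0.655, 0.756, -0.0], [-0.001, 0.0, -1.0]]
wrist_force: [-5.6, -4.4, 24.4]
finger_gap: 0.554
grip_force: 45.0
```

```bash
python3 -c "
from plant import hand_in; print(hand_in())"
```

```text
the job is handed in; nothing more can be done
None
```

The cover is fully shut, and the collar is turned about 50° clockwise over its pins and held pushed fully home (16 mm down, about 24 N) for you to tighten its screw; drum A and the glue bottle were not touched, but drum B was hidden behind the gripper in the last picture, so I did not see it at the end.

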